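# Clear the key cutter's bed and refit its clamp handle

### The job

Get the key cutter ready for the next key: first wipe all five brass offcuts off the steel bed into the orange chip tray with the scraper block - they are sharp, so do not touch them with the gripper - and put the block back on the bare bench, standing on its black foot. With the bed clear, fit the clamp handle onto the square spindle, pushed fully home and let go. Do not disturb the padlock, tin, key or file.

Things in the scene. Friction and masses are not known exactly. Their poses are not given: they have to be found in the camera images.
- bed: Fixed bed of the key cutter, origin at its centre at bench height. Grey base 170 (x) x 390 (y) x 6; on it a steel plate whose top is 45 above the bench, 210 long: its ends at y = +-105 are open. Lips along its long sides stand 12 above the plate, leaving a channel 126 wide (x = +-63). The chip tray is at one end, the turret at the other; which is which varies.
- chip_tray: Open orange tray fixed at one open end of the plate, below plate level, inner edge tucked under the plate's end: outer 140 (x) x 100 (y) x 24 high, walls and floor 3. Origin: centre of its underside, 6 above the bench, at the bed's y = +143 or -143. Its rim is 30 above the bench.
- turret: Round grey turret fixed at the bed's other end, 72 diameter, top 40 above the bench, on it a dark collar 44 diameter, 6 high, from which the bright square spindle stands up. Origin on its axis, 6 above the bench. Its x and y are parallel to the sides of the square spindle; its yaw varies.
- spindle_shoulder (a point): Centre of the collar's top face, where the spindle comes out (46 above the bench); the handle's underside rests here when fully home. Axes as the turret's, z up.
- spindle_top (a point): Centre of the top of the spindle, 26 above the shoulder. The spindle is 12 x 12 square with a slightly chamfered top.
- scraper: Scraper block, standing on its foot on the bench: black foot 26 thick (its x) x 108 wide (its y) x 22 high, on it a light wooden grip 22 thick (x) x 70 wide (y), from 22 to 68 high. Origin: centre of the foot's underside, z up. Grip it across the 22 mm thickness (closing along its x).
- handle: Clamp handle, standing bore down on the bench: dark steel hub 30 x 30 (x, y), 48 high, two arms along its x, 37 to 42 high, to red balls 22 diameter at 46 from the axis. Square bore 14 x 14 (sides along x, y), 28 deep, in its underside; fits the spindle in any of four quarter turns. Origin: centre of underside, z up. Grip the hub across its y.
- handle_grip (a point): Middle of the handle's hub, 30 above its underside: a good grip height.
- chip0: Brass offcut, about 22 x 16 x 8 high, an irregular T or L shape, lying flat on the bed's plate at the start, any yaw. Origin: near its middle, on its underside.
- chip1: Brass offcut, about 22 x 16 x 8 high, an irregular T or L shape, lying flat on the bed's plate at the start, any yaw. Origin: near its middle, on its underside.
- chip2: Brass offcut, about 22 x 16 x 8 high, an irregular T or L shape, lying flat on the bed's plate at the start, any yaw. Origin: near its middle, on its underside.
- chip3: Brass offcut, about 22 x 16 x 8 high, an irregular T or L shape, lying flat on the bed's plate at the start, any yaw. Origin: near its middle, on its underside.
- chip4: Brass offcut, about 22 x 16 x 8 high, an irregular T or L shape, lying flat on the bed's plate at the start, any yaw. Origin: near its middle, on its underside.
- padlock: Brass padlock lying flat on the bench: body 45 x 40 x 22 high, steel shackle 30 mm further along its +x. Origin centre of the body's underside. Bystander.
- tin: Red tin can with a paper label, 74 diameter, 110 high, upright on the bench. Origin centre of its underside. Bystander.
- cut_key: Small steel key lying flat on the bench, 3 thick; origin under the centre of its round bow (24 diameter), blade 8 wide along its +x to 41. Bystander.
- file: Flat steel file with a blue round handle, lying on the bench: 165 long, 13 wide, 12 high; origin near its middle on the bench, steel along its +x. Bystander.

How it is judged (in metres and radians):
On the way, in this order (a step that is already met when the one before it is completed fails the run):
1. the scraper block is down on the bed's plate (x of scraper in the frame of bed between -0.04 and 0.04 m and y of scraper in the frame of bed between -0.11 and 0.11 m and z of scraper in the frame of bed between 0.04 and 0.053 m), for 0.1 s.
2. all five offcuts are in the chip tray (x of chip0 in the frame of chip_tray between -0.07 and 0.07 m and y of chip0 in the frame of chip_tray between -0.05 and 0.05 m and z of each of chip0, chip1, chip2, chip3, chip4 in the frame of chip_tray below 0.03 m and x of chip1 in the frame of chip_tray between -0.07 and 0.07 m and y of chip1 in the frame of chip_tray between -0.05 and 0.05 m and x of chip2 in the frame of chip_tray between -0.07 and 0.07 m and y of chip2 in the frame of chip_tray between -0.05 and 0.05 m and x of chip3 in the frame of chip_tray between -0.07 and 0.07 m and y of chip3 in the frame of chip_tray between -0.05 and 0.05 m and x of chip4 in the frame of chip_tray between -0.07 and 0.07 m and y of chip4 in the frame of chip_tray between -0.05 and 0.05 m), for 0.2 s.
3. the handle is fully home on the spindle (horizontal distance between handle and spindle_shoulder below 0.003 m and angle between handle's own z axis and vertical below 0.06 rad and z of handle in the frame of spindle_shoulder between -0.003 and 0.003 m), for 0.2 s.
At the end, for the whole second after the job is handed in: All five offcuts lie in the chip tray; the handle is fully home on the spindle (within 3 mm of its axis and of the shoulder, upright within 0.06 rad); the scraper block stands on its foot on the bare bench (within 4 mm and 0.1 rad); both are released and at rest (all of step 2 and all of step 3 and height (world z) of scraper below 0.004 m and angle between scraper's own z axis and vertical below 0.1 rad and linear speed of each of handle, scraper below 0.02 m/s); the robot touches nothing.
It fails at once if the fingers touch an offcut (contact force between the fingers and chip0 above 0.3 N or contact force between the fingers and chip1 above 0.3 N or contact force between the fingers and chip2 above 0.3 N or contact force between the fingers and chip3 above 0.3 N or contact force between the fingers and chip4 above 0.3 N).
It fails at once if the padlock, tin, key or file is moved more than 30 mm (distance of any of padlock, tin, cut_key, file from where it was at the start of the episode above 0.03 m).
It also fails if it takes over 67 s, if anything falls off the work surface, if the arm or the gripper's body presses on something with over 40 N, if the wrist force passes 120 N, or if a joint passes its speed limit or range.

### The arm

A 6-joint arm with a two-finger parallel gripper is mounted at the origin on the work surface. World frame = base frame: x ahead of the robot, y to its left, z up, the work surface at z = 0. Lengths are in mm, angles in rad, forces in N, time in s.
With the tool pointing down it reaches from about 350 to 775 mm from the base axis. Payload 7.3 kg.
Tool frame: the origin (TCP) lies midway between the tips of the shut fingers; the grasp point (between the pads) lies 19 mm behind it; z points along the fingers, x is the direction in which the jaws open and shut, and the axes are right-handed (so a half turn about z gives the same grasp; the last joint's range is limited). The gripper opens to 92 mm and grips with 3 to 60 N. Pads are 19 mm wide; open, the fingers measure 130 mm over their backs; the gripper's body (75 mm by 190 mm) begins 47 mm behind the grasp point.
Start: joints at [-1.279, 0.342, 1.524, -0, 1.275, -0.146], TCP at [222.597, -475.495, 226.741] pointing down, gripper open.
Joint ranges: [-2.53, 2.53], [-0.77, 2.02], [0.04, 2.7], [-1, 4.14], [0.28, 2.66], [-3.11, 3.11]. Speed limits (rad/s): [2.57, 2.57, 3.14, 3.14, 3.14, 3.14].

### API

Orientations are given as [roll, pitch, yaw] about the fixed x, y, z axes, in that order (R = Rz(yaw) Ry(pitch) Rx(roll)).
In Python, from plant import bot gives the robot as it stands.
- The arm moves only by the shell command python3 -m pendant 'ROWS' [OPENING]. ROWS is JSON, a list of rows, each an object with "linear": the shift along the world's x, y, z in mm, a list of three; "twist": the turn about the world's z in degrees. In form: [{"linear": [x, y, z], "twist": twist}, ...]. A call has 1 to 20 rows; each row is the pose to reach, as a shift and turn from the pose commanded when the call began; what a row does not reach only later rows make up. A row lasts 1/8 s, in which the tool goes at most 62.5 mm and 10.7 degrees, less where a joint would pass 70% of its speed; a pose out of reach is approached as far as the arm can. A call with a gripper value outside its range is refused whole. OPENING is the closure in counts, from 0 (fully open) to 255 (shut), set as the call begins (- or left out, the last holds). The fingers move at their own pace and stop on an object; the grip force is fixed at half the most. Time passes only in rows, so rows that repeat a pose let the fingers close. It gives the time, the measured TCP pose, the force and the opening at its end, in the units of the state.
- bot.get_obs(): the state, without advancing time (a new reading comes with each control period).
- bot.capture(name): name is "side" or "top"; returns a dict with "frame" (420x560x3 uint8, blue, green, red), "z_map" (420x560 float32, mm along the optical axis (not along the pixel's ray), 0 where there is no reading), "fx", "fy", "cx", "cy" (pixels), "rvec" (rotation vector, rad) and "tvec" (3), from world to camera coordinates, as OpenCV has them. Camera axes: x right, y down, z forward; pixel columns grow to the right and rows downward; lengths in mm; the calibration is good to about 2 mm. A picture is of the moment at which its call begins.
- bot.close_job(): hands the job in, once; it reports no verdict.
The state is a dict: "time": time; "joint_positions": joint angles; "dq": joint speeds; "tau": joint torques, N m; "tool_pos": TCP position; "tcp_rot": TCP orientation; "contact_force": force on the tool from outside, world axes, zero at the start; "moment": the same for the moment, N m; "grip_width": finger opening in mm.
Only numpy, scipy, OpenCV 4.12 (cv2) and the standard library are available. Lean on these libraries where they do the work, as an engineer would, in place of code of your own. Each camera call takes 0.05 s, during which the arm holds its last target. There are 200 camera calls.

## Working session

There is one attempt and no reset: what is moved stays moved. The work goes in short steps, Python scripts to look and compute and a shell command to move; the robot and the scene stay as the last step left them, time stands still between calls to the robot, and variables do not carry over. Pictures are saved under pics/ and viewed, about 8 in all and at most 12, crops included, and the job is handed in when it is done.

```bash
mkdir -p pics; cat > h.py <<'E'
import numpy as np,cv2
from plant import bot
def cap(n):
    c=bot.capture(n); c['R']=cv2.Rodrigues(np.array(c['rvec'],float))[0]; c['t']=np.array(c['tvec'],float).ravel(); return c
def cloud(c):
    z=c['z_map'].astype(float); v,u=np.indices(z.shape)
    P=np.stack([(u-c['cx'])/c['fx']*z,(v-c['cy'])/c['fy']*z,z],-1)
    W=(P-c['t'])@c['R']; W[z==0]=np.nan; return W
def ray(c,u,v,h):
    d=c['R'].T@np.array([(u-c['cx'])/c['fx'],(v-c['cy'])/c['fy'],1]); o=-c['R'].T@c['t']
    return o+d*(h-o[2])/d[2]
E
python3 - <<'E'
from h import *
a=cap('top');b=cap('side')
for n,c in(('top',a),('side',b)):
    cv2.imwrite(f'pics/{n}0.png',c['frame']); np.save(n+'0.npy',cloud(c)); print(n,c['fx'],-c['R'].T@c['t'],c['R'][2])
print(bot.get_obs())
E
```

```text
top 497.34874187221806 [ 441.19594231  -22.16170877 1162.82469757] [ 0.12709207  0.00711927 -0.99186537]
side 522.3566806865334 [115.82536103 492.88837186 890.12172989] [ 0.43953593 -0.47482283 -0.76246407]
{'time': 0.1, 'joint_positions': array([-1.27899155e+00,  3.42667092e-01,  1.52490122e+00,  4.25559258e-05,
        1.27540043e+00, -1.46012293e-01]), 'dq': array([ 0.00032254, -0.00146963, -0.00258558, -0.0021885 , -0.00031471,
       -0.0029058 ]), 'tau': array([ 2.33865685e-03, -4.32003343e+01, -2.44695175e+01,  7.19865435e-02,
        5.26276580e-02, -4.56157215e-05]), 'tool_pos': array([ 222.50457808, -475.12848256,  226.11424492]), 'tcp_rot': array([-3.14135218e+00,  1.35552347e-03, -1.13299151e+00]), 'contact_force': array([ 0.08236517, -0.44679708, -0.19316043]), 'moment': array([ 0.02900839, -0.00292948, -0.02131909]), 'grip_width': 92.10636570013428}
```

View pics/top0.png

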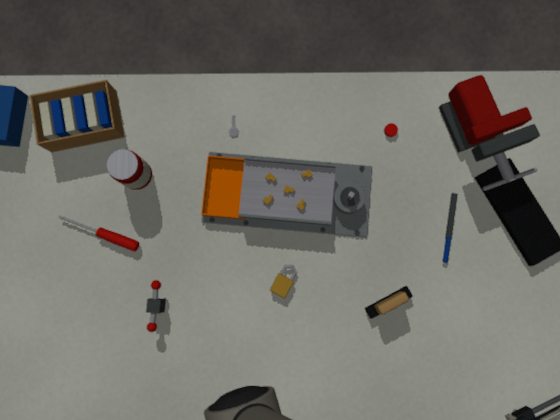

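View pics/side0.png

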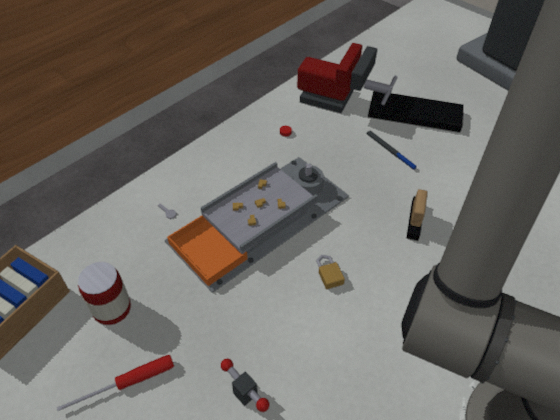

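Top view: the tray is at about (222,188), the plate at (288,192) with 5 chips, the spindle at (350,195), the scraper at (388,302) and the handle at (155,305). The padlock at (283,284) is near the bed.

```bash
cat > m.py <<'E'
from h import *
def rect(P):
    (c,s,a)=cv2.minAreaRect(P[:,:2].astype(np.float32)); return np.round(c,1),np.round(s,1),round(a,1)
def sel(W,box,z0,z1,m=None):
    with np.errstate(invalid='ignore'):
        k=(W[...,0]>box[0])&(W[...,0]<box[1])&(W[...,1]>box[2])&(W[...,1]<box[3])&(W[...,2]>z0)&(W[...,2]<z1)
    return W[k if m is None else k&m]
E
python3 - <<'E'
from m import *
for n in('top','side'):
    W=np.load(n+'0.npy'); f=cv2.imread(f'pics/{n}0.png'); hsv=cv2.cvtColor(f,cv2.COLOR_BGR2HSV)
    print(n)
    if n=='top':
        for u,v in((222,188),(288,180),(350,195),(350,186),(395,300),(155,305),(156,285),(152,327),(283,284),(400,360)): print((u,v),W[v,u].round(1))
        o=W[180:200,250:320].reshape(-1,3); print('plate med z',np.nanmedian(o[:,2]))
    H,S,V=cv2.split(hsv)
    org=(H>5)&(H<16)&(S>200)&(V>120)
    B=(300,800,-400,400)
    P=sel(W,B,15,36,org); print('orange hi',rect(P),len(P))
    P=sel(W,B,51,66);print('lips',len(P))
    ye=(H>14)&(H<28)&(S>120)
    for nm,z0,z1,m in(('z>40 <51',38,51,None),('z51-63',51,63,None),('z>60-75',62,75,None),('chips',47,60,ye),('red',20,60,((H<5)|(H>175))&(S>150))):
        k=np.zeros(W.shape[:2],np.uint8)
        with np.errstate(invalid='ignore'): k[(W[...,2]>z0)&(W[...,2]<z1)&(W[...,0]>230)&(W[...,0]<720)&(abs(W[...,1])<350)&(True if m is None else m)]=1
        N,L,st,ce=cv2.connectedComponentsWithStats(k)
        for i in range(1,N):
            if st[i,4]>12: Q=W[L==i]; print(nm,ce[i].round(),st[i,4],*rect(Q),'mean',Q.mean(0).round(1))
E
```

```text
top
(222, 188) [659.3 131.9   8.7]
(288, 180) [670.  -23.9  45.3]
(350, 195) [ 629.4 -161.2   73.4]
(350, 186) [ 656.5 -166.2   38.2]
(395, 300) [ 399.  -253.5   71.9]
(155, 305) [389.6 272.8  46.1]
(156, 285) [433.6 270.1  52.6]
(152, 327) [342.3 276.6  51.6]
(283, 284) [434.2 -11.2  26.6]
(400, 360) [ 262.3 -274.9    3.3]
plate med z 46.20449736329512
orange hi (array([659.5, 129.2]), array([ 82.9, 139.7]), 85.5) 138
lips 1199
z>40 <51 [141. 178.] 58 [681.6 315.4] [26.3 70.7] 60.5 mean [677.9 312.4  44.3]
z>40 <51 [287. 191.] 4655 [646.2 -20.4] [210.1 125.6] 84.5 mean [645.6 -20.8  46.1]
z>40 <51 [349. 197.] 691 [ 630.6 -162.8] [70.  69.2] 1.0 mean [ 630.2 -161.8   43.5]
z>40 <51 [153. 306.] 370 [387.9 277.6] [ 31.6 110.3] 85.1 mean [386.9 276.3  47.3]
z51-63 [291. 162.] 286 [709.7 -27.3] [207.9   9.1] 84.6 mean [709.4 -31.6  57.5]
z51-63 [140. 178.] 54 [672.9 315.9] [15.3 59.2] 46.2 mean [673.6 312.   56.8]
z51-63 [306. 174.] 57 [680.  -64.4] [15.9 22. ] 32.3 mean [681.9 -65.   54.6]
z51-63 [270. 177.] 53 [673.8  16.9] [21.1 16.4] 49.5 mean [674.9  17.4  54.2]
z51-63 [288. 189.] 5
[... 2834 characters left out ...]
   67.3]
z>60-75 [117. 298.] 100 [664.8 324.6] [11.5 50.1] 20.9 mean [661.3 329.6  68.7]
chips [262. 183.] 44 [681.1 -64.9] [13.3 25. ] 44.1 mean [681.9 -64.8  53.2]
chips [259. 202.] 53 [646.4 -21.5] [19.3 18.5] 44.2 mean [646.7 -21.8  52.5]
chips [281. 204.] 48 [612.7 -52.8] [12.8 25.8] 43.1 mean [611.  -49.9  52.5]
chips [237. 206.] 53 [675.1  17.4] [17.1 19.3] 46.6 mean [675.1  18.2  52.8]
chips [252. 220.] 51 [626.4  23.9] [13.3 24.8] 57.6 mean [623.6  25.1  52.6]
red [165. 362.] 139 [526.4 340.9] [25.3 21.9] 70.3 mean [525.6 339.9  24.3]
red [226. 364.] 98 [434.6 275.5] [19.1 16.2] 74.6 mean [433.9 276.4  50.2]
red [262. 404.] 127 [342.6 282. ] [18.  19.2] 42.0 mean [342.1 282.8  49.9]
```

Everything agrees between the two views. The bed centre is (645,-21) with yaw -5.5°, and the tray is on the +y side. The scraper is at (391.5,-248) with its x axis at 27.6°, and the handle is at (387.7,277) with its x axis at -4°. I'll start with the scraper.

```bash
python3 -m pendant '[{"linear":[169,227.5,-100],"twist":92.5},{"linear":[169,227.5,-100],"twist":92.5},{"linear":[169,227.5,-100],"twist":92.5},{"linear":[169,227.5,-100],"twist":92.5},{"linear":[169,227.5,-100],"twist":92.5},{"linear":[169,227.5,-100],"twist":92.5},{"linear":[169,227.5,-100],"twist":92.5},{"linear":[169,227.5,-100],"twist":92.5},{"linear":[169,227.5,-100],"twist":92.5},{"linear":[169,227.5,-100],"twist":92.5},{"linear":[169,227.5,-100],"twist":92.5},{"linear":[169,227.5,-140],"twist":92.5},{"linear":[169,227.5,-170],"twist":92.5},{"linear":[169,227.5,-197],"twist":92.5},{"linear":[169,227.5,-197],"twist":92.5},{"linear":[169,227.5,-197],"twist":92.5}]' 0
python3 -m pendant '[{"linear":[0,0,0],"twist":0},{"linear":[0,0,0],"twist":0},{"linear":[0,0,0],"twist":0},{"linear":[0,0,0],"twist":0},{"linear":[0,0,0],"twist":0},{"linear":[0,0,0],"twist":0},{"linear":[0,0,0],"twist":0}]' 255
```

```text
time: 2.1
tool_pos: [392.0, -248.4, 30.5]
tcp_rot: [3.141, -0.0, 0.481]
contact_force: [0.4, -0.6, 0.6]
grip_width: 92.0
time: 2.98
tool_pos: [391.6, -248.0, 29.7]
tcp_rot: [-3.142, -0.0, 0.481]
contact_force: [0.2, 0.2, -0.3]
grip_width: 26.7
```

```bash
python3 -m pendant '[{"linear":[0,0,0],"twist":0},{"linear":[0,0,0],"twist":0},{"linear":[0,0,0],"twist":0}]' 255
python3 -m pendant '[{"linear":[0,0,30],"twist":0},{"linear":[0,0,60],"twist":0},{"linear":[0,0,90],"twist":0},{"linear":[0,0,90],"twist":0},{"linear":[0,0,90],"twist":0}]'
```

```text
time: 3.35
tool_pos: [391.6, -248.0, 29.7]
tcp_rot: [-3.142, -0.0, 0.481]
contact_force: [-0.2, 0.0, -0.0]
grip_width: 21.5
time: 3.98
tool_pos: [391.1, -247.6, 118.9]
tcp_rot: [-3.14, 0.0, 0.481]
contact_force: [0.3, -0.4, -1.7]
grip_width: 22.0
```

```bash
python3 -m pendant '[{"linear":[245,142.5,0],"twist":57},{"linear":[245,142.5,0],"twist":57},{"linear":[245,142.5,0],"twist":57},{"linear":[245,142.5,0],"twist":57},{"linear":[245,142.5,0],"twist":57},{"linear":[245,142.5,0],"twist":57},{"linear":[245,142.5,0],"twist":57},{"linear":[245,142.5,0],"twist":57},{"linear":[245,142.5,0],"twist":57},{"linear":[245,142.5,-10],"twist":57},{"linear":[245,142.5,-20],"twist":57}]'
python3 - <<'E'
from h import *
c=cap('side');cv2.imwrite('pics/s1.png',cv2.resize(c['frame'][120:300,140:380],None,fx=3,fy=3))
E
```

```text
time: 5.35
tool_pos: [636.3, -105.6, 99.0]
tcp_rot: [-3.141, -0.0, 1.476]
contact_force: [0.4, 0.6, -1.3]
grip_width: 21.4
```

View pics/s1.png

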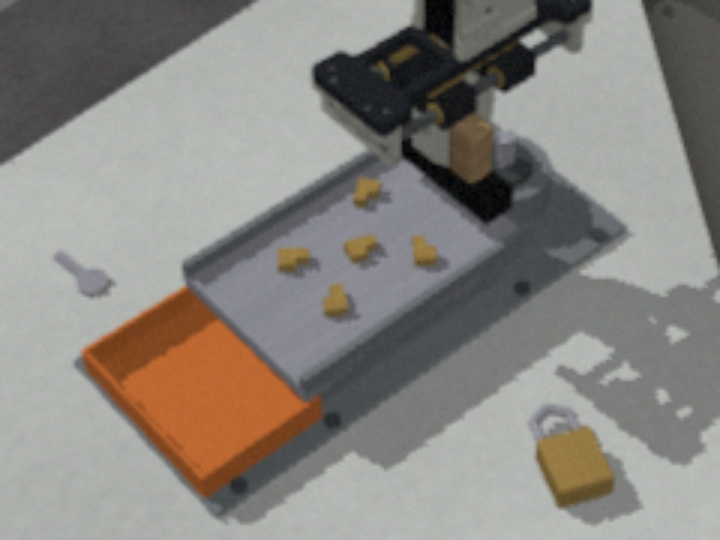

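The block is at about (450,180) in the crop, spanning the channel behind all the chips. Next I'll lower it.

```bash
python3 -m pendant '[{"linear":[0,0,-10],"twist":0},{"linear":[0,0,-18],"twist":0},{"linear":[0,0,-23],"twist":0},{"linear":[0,0,-23],"twist":0},{"linear":[0,0,-23],"twist":0}]'
```

```text
time: 6.02
tool_pos: [636.8, -105.6, 77.0]
tcp_rot: [3.141, 0.0, 1.476]
contact_force: [0.8, -0.4, -0.1]
grip_width: 22.0
```

```bash
python3 -m pendant '[{"linear":[0,0,-1.5],"twist":0},{"linear":[0.6,6,-1.5],"twist":0},{"linear":[1.7,18,-1.5],"twist":0},{"linear":[2.9,30,-1.5],"twist":0},{"linear":[4,42,-1.5],"twist":0},{"linear":[5.2,54,-1.5],"twist":0},{"linear":[6.4,66,-1.5],"twist":0},{"linear":[7.5,78,-1.5],"twist":0},{"linear":[8.7,90,-1.5],"twist":0},{"linear":[9.8,102,-1.5],"twist":0},{"linear":[11,114,-1.5],"twist":0},{"linear":[12.2,126,-1.5],"twist":0},{"linear":[13.3,138,-1.5],"twist":0},{"linear":[14.5,150,-1.5],"twist":0},{"linear":[15,156,-1.5],"twist":0},{"linear":[15,156,-1.5],"twist":0}]'
python3 - <<'E'
from h import *
c=cap('side');cv2.imwrite('pics/s2.png',cv2.resize(c['frame'][120:300,140:380],None,fx=3,fy=3))
E
```

```text
time: 8.02
tool_pos: [651.6, 51.1, 75.1]
tcp_rot: [-3.141, -0.0, 1.477]
contact_force: [0.2, 0.6, -0.7]
grip_width: 21.8
```

View pics/s2.png

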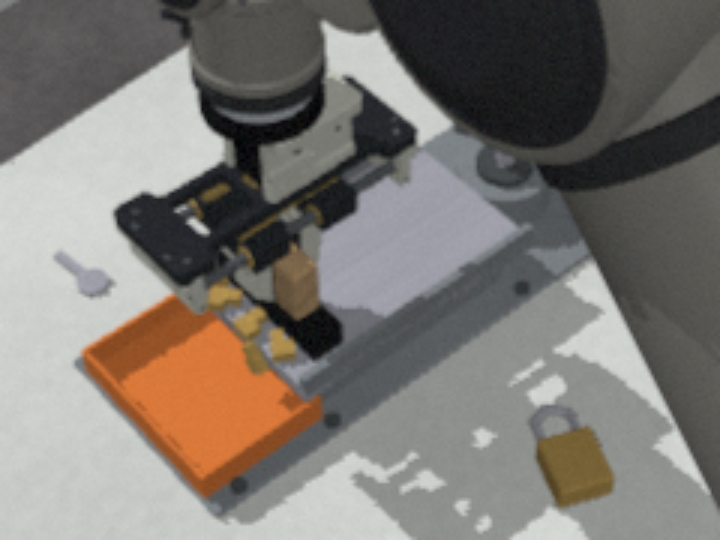

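All the chips are ahead of the foot at the plate's end, so I'll continue over the edge.

```bash
python3 -m pendant '[{"linear":[0.8,8,0],"twist":0},{"linear":[1.6,17,0],"twist":0},{"linear":[2.5,26,0],"twist":0},{"linear":[3.4,35,0],"twist":0},{"linear":[4.2,44,0],"twist":0},{"linear":[4.5,46,0],"twist":0},{"linear":[4.5,46,0],"twist":0},{"linear":[4.5,46,10],"twist":0},{"linear":[4.5,46,30],"twist":0},{"linear":[4.5,46,60],"twist":0},{"linear":[-20,-20,90],"twist":0},{"linear":[-60,-70,90],"twist":0},{"linear":[-110,-120,90],"twist":0},{"linear":[-110,-120,90],"twist":0}]'
python3 - <<'E'
from m import *
c=cap('side');f=c['frame'];cv2.imwrite('pics/s3.png',cv2.resize(f[120:300,140:380],None,fx=3,fy=3))
c=cap('top');f=c['frame'];cv2.imwrite('pics/t3.png',cv2.resize(f[100:340,120:440],None,fx=2,fy=2))
E
```

```text
time: 9.82
tool_pos: [539.5, -72.1, 166.4]
tcp_rot: [3.141, 0.001, 1.473]
contact_force: [-0.1, 0.4, -0.8]
grip_width: 21.9
```

View pics/s3.png

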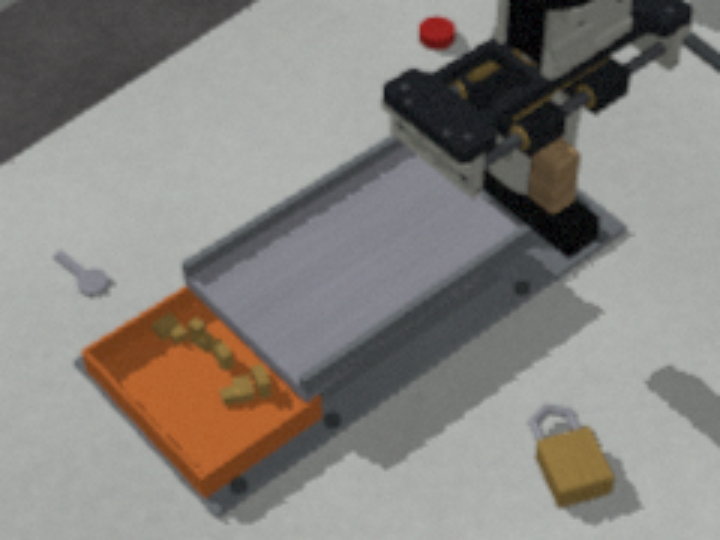

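Five chips are in the tray, in a row along crop (160-270, 320-390), and the plate is bare. Now the block goes back to its old spot.

```bash
python3 -m pendant '[{"linear":[-150,-179.5,0],"twist":-57},{"linear":[-150,-179.5,0],"twist":-57},{"linear":[-150,-179.5,0],"twist":-57},{"linear":[-150,-179.5,0],"twist":-57},{"linear":[-150,-179.5,0],"twist":-57},{"linear":[-150,-179.5,-30],"twist":-57},{"linear":[-150,-179.5,-60],"twist":-57},{"linear":[-150,-179.5,-90],"twist":-57},{"linear":[-150,-179.5,-110],"twist":-57},{"linear":[-150,-179.5,-120],"twist":-57},{"linear":[-150,-179.5,-120],"twist":-57},{"linear":[-150,-179.5,-120],"twist":-57}]'
python3 - <<'E'
from m import *
c=cap('side');W=cloud(c);f=c['frame'];hsv=cv2.cvtColor(f,cv2.COLOR_BGR2HSV);H,S,V=cv2.split(hsv)
k=np.zeros(H.shape,bool);k[215:260,180:250]=1
P=W[k&(H>17)&(H<30)&(S>80)]
R=np.array([[np.cos(-.096),-np.sin(-.096)],[np.sin(-.096),np.cos(-.096)]])
Q=(P[:,:2]-[658.7,121.3])@R
print(len(P),'z',np.nanpercentile(P[:,2],[1,50,99]),'x',np.nanpercentile(Q[:,0],[1,99]),'y',np.nanpercentile(Q[:,1],[1,99]))
E
```

```text
time: 11.42
tool_pos: [392.3, -249.4, 46.0]
tcp_rot: [3.14, -0.001, 0.482]
contact_force: [-0.1, 0.1, -1.8]
grip_width: 21.9
248 z [10.25927064 17.84263745 32.80326208] x [-32.52371242  67.33489498] y [-37.44009869  -5.27947501]
```

```bash
python3 -m pendant '[{"linear":[0,0,-6],"twist":0},{"linear":[0,0,-12],"twist":0},{"linear":[0,0,-15],"twist":0},{"linear":[0,0,-16],"twist":0},{"linear":[0,0,-16],"twist":0},{"linear":[0,0,-16],"twist":0}]'
```

```text
time: 12.22
tool_pos: [391.4, -248.9, 29.7]
tcp_rot: [-3.141, 0.0, 0.482]
contact_force: [-2.0, 1.7, 8.4]
grip_width: 21.6
```

```bash
python3 -m pendant '[{"linear":[0,0,0],"twist":0},{"linear":[0,0,0],"twist":0},{"linear":[0,0,0],"twist":0},{"linear":[0,0,0],"twist":0},{"linear":[0,0,30],"twist":0},{"linear":[0,0,60],"twist":0},{"linear":[0,0,100],"twist":0}]' 0
python3 -m pendant '[{"linear":[-3.7,526,20],"twist":58.4},{"linear":[-3.7,526,20],"twist":58.4},{"linear":[-3.7,526,20],"twist":58.4},{"linear":[-3.7,526,20],"twist":58.4},{"linear":[-3.7,526,20],"twist":58.4},{"linear":[-3.7,526,20],"twist":58.4},{"linear":[-3.7,526,20],"twist":58.4},{"linear":[-3.7,526,20],"twist":58.4},{"linear":[-3.7,526,20],"twist":58.4},{"linear":[-3.7,526,20],"twist":58.4},{"linear":[-3.7,526,20],"twist":58.4},{"linear":[-3.7,526,-20],"twist":58.4},{"linear":[-3.7,526,-30],"twist":58.4},{"linear":[-3.7,526,-30],"twist":58.4},{"linear":[-3.7,526,-30],"twist":58.4}]'
python3 - <<'E'
from m import *
c=cap('top');W=cloud(c);cv2.imwrite('pics/t4.png',c['frame'])
for n in range(1):
    for b,z0,z1 in(((340,450,-320,-180),60,78),):
        P=sel(W,b,z0,z1);print('scr',rect(P),P.mean(0))
# spindle, accumulated frames
A=[];G=[]
for i in range(6):
    c=cap('top');P=sel(cloud(c),(600,660,-190,-130),62,80);A.append(P);print(rect(P),len(P));G.append(c['frame'].astype(float))
A=np.concatenate(A);print(rect(A))
g=np.mean(G,0)[175:220,325:375]
cv2.imwrite('pics/sp.png',cv2.resize(g.astype(np.uint8),None,fx=12,fy=12,interpolation=cv2.INTER_CUBIC))
s=[]
for i in range(6):
    c=cap('side');P=sel(cloud(c),(600,660,-190,-130),66,80);s.append(c['frame'].astype(float)); print('side',rect(P),len(P))
g=np.mean(s,0)[145:190,285:335]
cv2.imwrite('pics/sps.png',cv2.resize(g.astype(np.uint8),None,fx=12,fy=12,interpolation=cv2.INTER_CUBIC))
a=cv2.imread('pics/sp.png');b=cv2.imread('pics/sps.png');cv2.imwrite('pics/both.png',cv2.resize(np.hstack([a,b]),(800,360)))
E
```

```text
time: 13.1
tool_pos: [391.1, -248.6, 129.7]
tcp_rot: [-3.14, 0.001, 0.481]
contact_force: [0.1, -0.2, -0.8]
grip_width: 87.3
time: 14.98
tool_pos: [388.7, 277.0, 100.3]
tcp_rot: [3.14, -0.001, 1.5]
contact_force: [-0.3, -0.6, 1.1]
grip_width: 92.1
scr (array([ 390.7, -251. ]), array([22.8, 70.6]), 27.6) [ 390.95712079 -249.56100915   68.49945014]
(array([ 630.9, -162.3]), array([11.7, 11.9]), 58.4) 35
(array([ 630.9, -162.6]), array([11.6, 12.3]), 55.9) 35
(array([ 630.6, -162.4]), array([11.7, 12.7]), 55.5) 36
(array([ 630.9, -162.6]), array([11.7, 12.3]), 55.7) 35
(array([ 630.6, -162.4]), array([11.7, 11.4]), 54.9) 35
(array([ 630.4, -162.3]), array([11.7, 11.7]), 55.8) 35
(array([ 630.7, -162.5]), array([11.7, 12.8]), 55.8)
side (array([ 630.4, -161.3]), array([13.7, 12.6]), 66.1) 30
side (array([ 631.2, -162.1]), array([11.4, 13. ]), 51.3) 29
side (array([ 631. , -162.7]), array([11. , 15.7]), 48.2) 29
side (array([ 629.6, -161.2]), array([10.8, 15.4]), 54.9) 33
side (array([ 631.7, -162.3]), array([11.4, 16.9]), 58.5) 30
side (array([ 631.2, -162.1]), array([10.3, 13.2]), 56.6) 31
```

View pics/both.png

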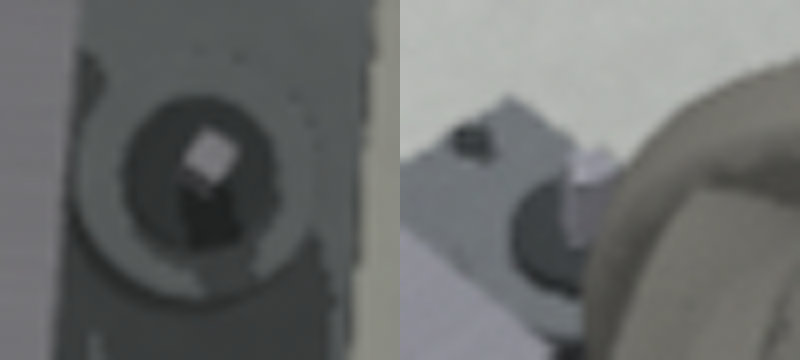

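```bash
python3 - <<'E'
from m import *
g=cv2.imread('pics/sp.png',0); c=cap('top')
print(g.shape)
for th in(95,105,115,125):
    m=(g>th).astype(np.uint8); N,L,st,ce=cv2.connectedComponentsWithStats(m); i=L[235,318]
    if i==0: print(th,'none');continue
    cn=max(cv2.findContours((L==i).astype(np.uint8),0,cv2.CHAIN_APPROX_NONE)[0],key=len)[:,0]
    W=np.array([ray(c,325+(u+.5)/12-.5,175+(v+.5)/12-.5,72) for u,v in cn])
    w=W[:,:2]-W[:,:2].mean(0)
    # square yaw from 4th harmonic of the filled region
    vv,uu=np.nonzero(L==i);q=np.array([ray(c,325+(u+.5)/12-.5,175+(v+.5)/12-.5,72)[:2] for u,v in zip(uu[::3],vv[::3])]);ct=q.mean(0);z=(q-ct)@[1,1j]
    print(th,rect(W),ct.round(1),'h4 yaw',np.degrees(np.angle(-(z**4).mean()))/4%90, abs((z**4).mean())/(abs(z)**4).mean())
E
python3 - <<'E'
from m import *
for n in('side',):
    c=cap(n);W=cloud(c);P=sel(W,(330,450,230,330),38,60);
    h,s,v=cv2.split(cv2.cvtColor(c['frame'],cv2.COLOR_BGR2HSV));r=((h<5)|(h>175))&(s>150)
    A=sel(W,(415,450,250,300),35,60,r);B=sel(W,(325,360,250,310),35,60,r);print(len(A),len(B),A.mean(0),B.mean(0))
    cv2.imwrite('pics/s4.png',c['frame'])
E
```

```text
(540, 600)
95 (array([ 632.1, -163.6]), array([10.9, 10.9]), 55.7) [ 632.  -163.5] h4 yaw 55.34769300878421 0.27696342578960403
105 (array([ 632. , -163.6]), array([9.7, 9.6]), 55.7) [ 632.  -163.5] h4 yaw 55.724888633805804 0.27851966952756035
115 (array([ 632.1, -163.6]), array([8.3, 8.1]), 54.4) [ 632.  -163.3] h4 yaw 55.636636766974185 0.3575554967160979
125 none
71 125 [435.86268113 276.29499977  50.81244811] [341.93337477 282.83134506  49.95692824]
```

View pics/s4.png

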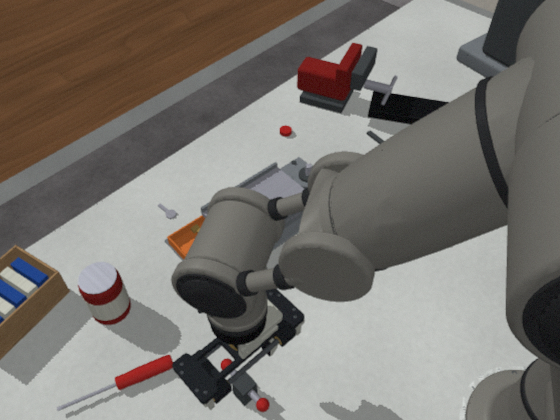

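The gripper is astride the handle's hub, with the balls at (227,365) and (263,404). I'll descend and grip.

```bash
python3 -m pendant '[{"linear":[0,0,-30],"twist":0},{"linear":[0,0,-60],"twist":0},{"linear":[0,0,-85],"twist":0},{"linear":[0,0,-85],"twist":0},{"linear":[0,0,-85],"twist":0}]'
python3 -m pendant '[{"linear":[0,0,0],"twist":0},{"linear":[0,0,0],"twist":0},{"linear":[0,0,0],"twist":0},{"linear":[0,0,0],"twist":0},{"linear":[0,0,0],"twist":0},{"linear":[0,0,0],"twist":0},{"linear":[0,0,0],"twist":0},{"linear":[0,0,0],"twist":0},{"linear":[0,0,0],"twist":0}]' 255
```

```text
time: 16.35
tool_pos: [388.4, 277.3, 15.0]
tcp_rot: [3.141, -0.001, 1.501]
contact_force: [-0.3, -0.1, -0.3]
grip_width: 92.1
time: 17.48
tool_pos: [387.9, 277.0, 14.2]
tcp_rot: [3.142, -0.0, 1.501]
contact_force: [0.3, 0.2, 0.3]
grip_width: 29.7
```

```bash
python3 -m pendant '[{"linear":[0,0,40],"twist":0},{"linear":[0,0,80],"twist":0},{"linear":[10,-20,110],"twist":-5},{"linear":[243.5,-440,115],"twist":-30.4},{"linear":[243.5,-440,115],"twist":-30.4},{"linear":[243.5,-440,115],"twist":-30.4},{"linear":[243.5,-440,115],"twist":-30.4},{"linear":[243.5,-440,115],"twist":-30.4},{"linear":[243.5,-440,115],"twist":-30.4},{"linear":[243.5,-440,115],"twist":-30.4},{"linear":[243.5,-440,115],"twist":-30.4},{"linear":[243.5,-440,115],"twist":-30.4},{"linear":[243.5,-440,115],"twist":-30.4},{"linear":[243.5,-440,90],"twist":-30.4},{"linear":[243.5,-440,80],"twist":-30.4},{"linear":[243.5,-440,80],"twist":-30.4},{"linear":[243.5,-440,80],"twist":-30.4}]'
python3 - <<'E'
from m import *
c=cap('side');W=cloud(c);f=c['frame'];h,s,v=cv2.split(cv2.cvtColor(f,cv2.COLOR_BGR2HSV));r=(((h<5)|(h>175))&(s>150)).astype(np.uint8)
r[:120]=0;r[250:]=0;r[:,:250]=0;r[:,400:]=0
N,L,st,ce=cv2.connectedComponentsWithStats(r)
for i in range(1,N):
    if st[i,4]>15: print(ce[i],st[i,4],ray(c,*ce[i],80+39.5).round(1),np.nanmean(W[L==i],0).round(1))
cv2.imwrite('pics/s5.png',cv2.resize(f[100:240,220:400],None,fx=4,fy=4,interpolation=cv2.INTER_CUBIC))
print(bot.get_obs()['tool_pos'])
E
```

```text
time: 19.6
tool_pos: [631.8, -162.7, 95.2]
tcp_rot: [3.14, -0.0, 0.971]
contact_force: [-0.4, 0.5, -1.5]
grip_width: 29.7
[314.98507463 162.17910448] 67 [ 597.8 -141.2  119.5] [ 591.9 -133.4  129.2]
[ 631.88602081 -162.87574733   95.26345521]
```

View pics/s5.png

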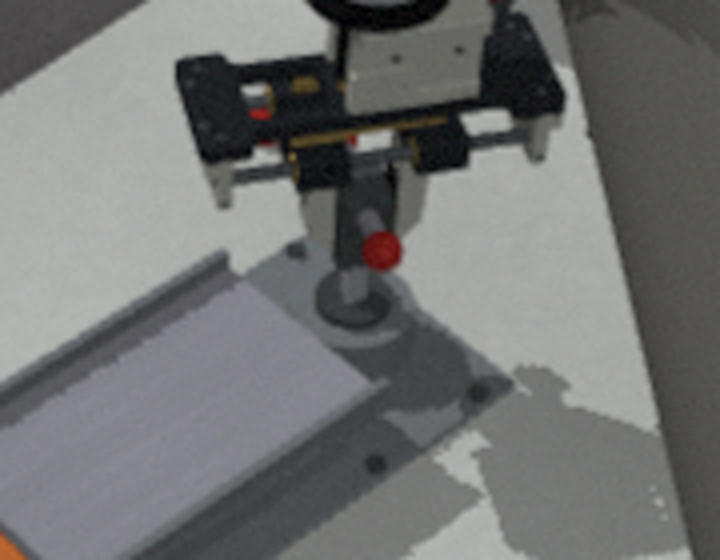

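```bash
python3 -m pendant '[{"linear":[0,0,-4],"twist":0},{"linear":[0,0,-8],"twist":0},{"linear":[0,0,-11],"twist":0},{"linear":[0,0,-13],"twist":0},{"linear":[0,0,-14],"twist":0},{"linear":[0,0,-15],"twist":0},{"linear":[0,0,-15],"twist":0}]'
```

```text
time: 20.52
tool_pos: [631.4, -163.0, 79.2]
tcp_rot: [3.142, -0.0, 0.97]
contact_force: [-1.0, 1.0, -2.2]
grip_width: 29.5
```

The underside is now at 65, below the spindle top at 72, with no resisting force. It has engaged, so I'll push it home.

```bash
python3 -m pendant '[{"linear":[0,0,-4],"twist":0},{"linear":[0,0,-8],"twist":0},{"linear":[0,0,-12],"twist":0},{"linear":[0,0,-15],"twist":0},{"linear":[0,0,-17],"twist":0},{"linear":[0,0,-18.5],"twist":0},{"linear":[0,0,-19.5],"twist":0},{"linear":[0,0,-19.5],"twist":0}]'
```

```text
time: 21.52
tool_pos: [631.5, -163.0, 60.2]
tcp_rot: [3.141, -0.0, 0.97]
contact_force: [-1.7, 0.9, 3.0]
grip_width: 30.0
```

```bash
python3 -m pendant '[{"linear":[0,0,-0.5],"twist":0},{"linear":[0,0,-0.8],"twist":0},{"linear":[0,0,-0.8],"twist":0}]'
python3 -m pendant '[{"linear":[0,0,0],"twist":0},{"linear":[0,0,0],"twist":0},{"linear":[0,0,0],"twist":0},{"linear":[0,0,0],"twist":0},{"linear":[0,0,0],"twist":0}]' 90
python3 -m pendant '[{"linear":[0,0,20],"twist":0},{"linear":[0,0,50],"twist":0},{"linear":[0,0,100],"twist":0},{"linear":[-60,-60,130],"twist":0},{"linear":[-120,-120,130],"twist":0},{"linear":[-180,-160,130],"twist":0},{"linear":[-220,-190,130],"twist":0},{"linear":[-220,-190,130],"twist":0}]'
python3 - <<'E'
from m import *
for n in('top','side'):
    c=cap(n);W=cloud(c);f=c['frame']
    P=sel(W,(605,655,-190,-138),88,100);print(n,'hub top',rect(P) if len(P)>5 else 0,P.mean(0).round(1),len(P))
    P=sel(W,(340,450,-320,-180),60,78);print('scr',len(P),rect(P) if len(P)>5 else 0,P.mean(0).round(1))
    if n=='top':a=f[140:340,190:430]
    else:b=f[120:320,140:380]
cv2.imwrite('pics/f.png',cv2.resize(np.hstack([a,b]),(800,333)))
E
```

```text
time: 21.9
tool_pos: [631.5, -163.0, 60.2]
tcp_rot: [3.141, -0.0, 0.97]
contact_force: [-4.0, 1.4, 7.1]
grip_width: 30.2
time: 22.52
tool_pos: [631.4, -163.0, 58.8]
tcp_rot: [-3.141, -0.0, 0.97]
contact_force: [0.8, -0.5, -0.1]
grip_width: 59.0
time: 23.52
tool_pos: [409.3, -354.4, 189.2]
tcp_rot: [3.141, 0.0, 0.969]
contact_force: [0.9, -0.1, -0.0]
grip_width: 59.6
top hub top (array([ 629.8, -162.4]), array([29.6, 62.5]), 55.8) [ 630.1 -162.7   94.2] 253
scr 341 (array([ 390.6, -250.6]), array([22.5, 70.7]), 27.5) [ 390.8 -249.4   68.7]
side hub top (array([ 629.5, -162.6]), array([30.7, 63.1]), 53.6) [ 629.3 -161.9   92.7] 196
scr 278 (array([ 389.7, -248.7]), array([21.9, 70.4]), 27.8) [ 388.8 -246.5   67.1]
```

View pics/f.png

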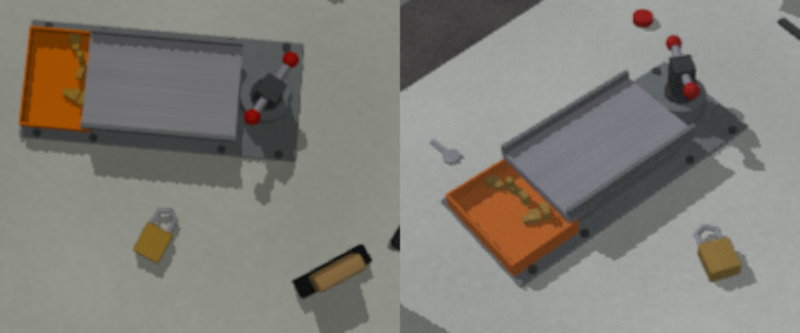

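The handle is home: the hub top reads 94.2 (top view) and 92.7 (side view) against an expected 94. The chips are in the tray, and the block is standing with its top at 68.7 and 67.1 (expected 68). Handing in.

```bash
python3 -c "
from plant import bot
print(bot.close_job())"
```

```text
the job is handed in; nothing more can be done
None
```

I handed the job in at about 23.7 s of robot time. The hand-in gives no verdict, so these results rest on my own last checks.

- **Offcuts:** I swept them off the turret end of the plate into the chip tray in one pass with the scraper block. The last pictures show all five in the tray and the plate bare. They touch or overlap in the images, so I counted them by eye. The highest brass point I measured was about 33 mm above the bench, and the limit for a chip's origin is 36 mm.
- **Scraper block:** It stands on its foot on the bare bench, within about 3 mm of its original spot. The top of the grip reads 68.7 mm (top view) and 67.1 mm (side view), against 68 mm nominal. I released it.
- **Clamp handle:** I pushed it onto the spindle until it met resistance of about 7 N, then released it. The hub top reads 94.2 mm and 92.7 mm, against 94 mm when fully home. The hub's measured centre is 1–2 mm off the spindle axis, within camera error and the 3 mm limit.
- **Bystanders:** The arm went nowhere near the file. The padlock and key look unmoved in the last pictures, and I last saw the tin, also in place, just before gripping the handle.

No check failed. The two cameras disagreed by 1–3 mm, close to the stated calibration error of about 2 mm.

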